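# Turn the label carousel until the red labels face front

### The arm

A 7-joint arm with a two-finger parallel gripper is mounted at the origin on the work surface. World frame = base frame: x ahead of the robot, y to its left, z up, the work surface at z = 0. Lengths are in mm, angles in rad, forces in N, time in s.
With the tool pointing down it reaches from about 425 to 800 mm from the base axis. Payload 8.3 kg.
Tool frame: the origin (TCP) lies on the front face of the gripper's body, between the roots of the fingers; the fingertips stand 73 mm ahead of it and the grasp point (between the pads) lies 54 mm ahead of it; z points along the fingers, y is the direction in which the jaws open and shut (so a half turn about z gives the same grasp; the last joint's range is limited). The gripper opens to 85 mm and grips with 20 to 120 N. Pads are 22 mm wide; open, the fingers measure 114 mm over their backs; the gripper's body (76 mm by 85 mm) begins 54 mm behind the grasp point. The pads swing forward as they close: fully open they stand 13 mm farther back than shut.
Start: joints at [-1.332, 0.383, 0.016, 1.37, -0.006, 1.388, -0.046], TCP at [185.728, 596.753, 303.879] pointing down, gripper open.
Joint ranges: [-2.95, 2.95], [-0.25, 2.06], [-1.52, 1.56], [0.18, 2.33], [-1.44, 4.58], [0.02, 2.06], [-3.01, 3.01]. Speed limits (rad/s): [2.39, 2.39, 3.01, 3.01, 3.14, 3.14, 3.14].

### API

Orientations are given as a unit quaternion [w, x, y, z].
In Python, from workcell import arm, vision gives the robot as it stands.
- The arm moves only by the tool send_rows, never from a script. Its argument "deltas" is one flat list of numbers, 4 for each row, row after row: the shift along the tool's x, y, z in cm, then the turn about the tool's z in rad. A call has 1 to 20 rows; each row shifts and turns the commanded pose from where the row before left it, along the tool's axes as they then stand; what a row does not reach is not made up. A row lasts 1/10 s, in which the tool goes at most 50 mm and 8.59 degrees, less where a joint would pass 70% of its speed; a pose out of reach is approached as far as the arm can. A call is refused whole if a number of a shift passes 5 or a number of a turn 0.15, either way. A call with a gripper value outside its range is refused whole. "fingers" is the gripper command: -1 is fully open, 1 is shut, values between are in proportion, set as the call begins (left out, the last holds). The fingers move at their own pace and stop on an object; "grip_force" is the grip in N (left out, the last holds). Time passes only in rows, so rows that do not move let the fingers close. It gives the time, the measured TCP pose, the force and the opening at its end, in the units of the state.
- arm.get_state(): the state, without advancing time (a new reading comes with each control period).
- vision.camera(name): name is "side" or "top"; returns the picture (400x640x3 uint8, blue, green, red); there is no depth.
- vision.get_calibration(name): a dict with "mtx" (3x3 intrinsics, pixels), "T" (4x4, takes a point from camera to world coordinates). Camera axes: x right, y down, z forward; pixel columns grow to the right and rows downward; lengths in mm; the calibration is good to about 2 mm. A picture is of the moment at which its call begins. get_calibration takes no time and is no camera call.
- arm.close_job(): hands the job in, once; it reports no verdict.
The state is a dict: "t": time; "joints": joint angles; "dq": joint speeds; "effort": joint torques, N m; "tool_pos": TCP position; "eef_rot": TCP orientation; "ft_force": force on the tool from outside, world axes, zero at the start; "ft_torque": the same for the moment, N m; "opening": finger opening in mm.
Only numpy, scipy, OpenCV 4.12 (cv2) and the standard library are available. Lean on these libraries where they do the work, as an engineer would, in place of code of your own. Each camera call takes 0.05 s, during which the arm holds its last target.

### The job

On the packing bench, push the label carousel round by its rim, where the black posts are for the fingertips, until the roll of red labels stands at the front, squarely in line with the white arrow on the base, and leave it there at rest with every roll still on its spindle. Push lightly and steadily without gripping the carousel or flinging it round, never lift, grip or push the rolls themselves, and leave everything else on the bench where it is.

Things in the scene. Friction and masses are not known exactly. Their poses are not given: they have to be found in the camera images.
- stand: Fixed dark steel base of the carousel, on the bench. Origin on the turning axis at bench height, z up. Its front is its own -x: there a 50 mm wide tongue ends in a block, 162 to 200 mm off the axis and 40 mm tall, with a white arrow on top pointing to the axis. The red roll faces front when it lies on the line from axis to arrow: at (-85, 0) mm in this frame.
- carousel: Round grey deck, 310 mm wide, 16 mm thick, top 46 mm above the bench; turns either way without end about the stand's upright axis and stays where it is left (3 N at a post moves it; it hardly coasts, but a knock above 0.15 m/s throws it on). Origin on the axis at the deck's underside, 30 mm above the bench. Four spindles (21 mm thick, 50 mm tall) stand 85 mm from the axis along its +x, +y, -x, -y, a roll of labels on each.
- post0 (a point): One of four black finger posts for pushing, upright on the rim of the deck: its centre line at mid-height, 68 mm above the bench. 16 mm diameter, 45 mm tall above the deck (top 91 mm above the bench), 138 mm from the axis. The posts stand half-way between the spindles: at 45 (this one), 135, 225 and 315 degrees in the carousel's frame.
- red_center (a point): Centre (half-way up, on the axis) of the roll of red labels: a standing ring, 56 mm outside diameter, 40 mm tall, cardboard core with a 25 mm hole, loose on one of the four spindles of the carousel (1.5 mm play either side). Its underside rests on the deck, so this point is 66 mm above the bench.
- blue_center (a point): Centre (half-way up, on the axis) of the roll of blue labels: a standing ring, 56 mm outside diameter, 40 mm tall, cardboard core with a 25 mm hole, loose on one of the four spindles of the carousel (1.5 mm play either side). Its underside rests on the deck, so this point is 66 mm above the bench.
- green_center (a point): Centre (half-way up, on the axis) of the roll of green labels: a standing ring, 56 mm outside diameter, 40 mm tall, cardboard core with a 25 mm hole, loose on one of the four spindles of the carousel (1.5 mm play either side). Its underside rests on the deck, so this point is 66 mm above the bench.
- yellow_center (a point): Centre (half-way up, on the axis) of the roll of yellow labels: a standing ring, 56 mm outside diameter, 40 mm tall, cardboard core with a 25 mm hole, loose on one of the four spindles of the carousel (1.5 mm play either side). Its underside rests on the deck, so this point is 66 mm above the bench.
- red_cases: Bystander: loose stack of five disc cases with red spines, 105 x 170 x 55 mm. Origin under its centre.
- clear_cases: Bystander: loose stack of four clear disc cases, 105 x 170 x 44 mm. Origin under its centre.
- tape: Bystander: loose roll of brown packing tape lying flat, 100 mm diameter, 48 mm tall. Origin under its centre.
- stamp: Bystander: loose wooden hand stamp standing upright, 36 mm diameter, 70 mm tall. Origin under its centre.
- marker: Bystander: loose black marker pen with blue cap, lying, 16 x 125 x 16 mm, long along its own y. Origin under its centre.
There are look-alikes about, which are no part of the job. Of the things shaped like the part that bears yellow_center, the yellow one is meant.

How it is judged (in metres and radians):
At the end, for the whole second after the job is handed in: The centre of the red roll is within 10 mm to either side of the line from the axis to the white arrow, on the arrow's side, the carousel is at rest (below 0.05 rad/s) and all four rolls sit on their spindles, down on the deck (5 mm) (y of red_center in the frame of stand between -0.01 and 0.01 m and x of red_center in the frame of stand between -0.095 and -0.075 m and angular speed of carousel below 0.05 rad/s and horizontal distance between each of red_center, blue_center, green_center, yellow_center and carousel below 0.092 m and height (world z) of red_center between 0.061 and 0.071 m and height (world z) of blue_center between 0.061 and 0.071 m and height (world z) of green_center between 0.061 and 0.071 m and height (world z) of yellow_center between 0.061 and 0.071 m); the robot touches nothing.
It fails at once if a roll of labels is lifted (10 mm or more) (height (world z) of any of red_center, blue_center, green_center, yellow_center above 0.076 m).
It fails at once if the robot pushes or grips a roll of labels itself (more than 3 N) (contact force between any of the fingers, the arm and red_roll above 3 N or contact force between any of the fingers, the arm and blue_roll above 3 N or contact force between any of the fingers, the arm and green_roll above 3 N or contact force between any of the fingers, the arm and yellow_roll above 3 N).
It fails at once if the carousel is flung round (faster than 4 rad/s) (angular speed of carousel above 4 rad/s).
It fails at once if the robot pushes, presses or pinches the carousel with more than 35 N (contact force between any of the fingers, the arm and carousel above 35 N).
It fails at once if a bystander on the bench is moved by more than 15 mm (distance of any of red_cases, clear_cases, tape, stamp, marker from where it was at the start of the episode above 0.015 m).
It also fails if it takes over 51 s, if anything falls off the work surface, if the arm or the gripper's body presses on something with over 40 N, if the wrist force passes 120 N, or if a joint passes its speed limit or range.

## Working session

There is one attempt and no reset: what is moved stays moved. The work goes in short steps, Python scripts to look and compute and a tool call to move; the robot and the scene stay as the last step left them, time stands still between calls to the robot, and variables do not carry over. Pictures are saved under pics/ and viewed, and the job is handed in when it is done.

Besides the shell and the picture viewer there is one more tool, called after ">>>" as name(argument=value, ...) on one line, values as JSON. send_rows: Moves the arm, as the interface text tells. Its arguments: {"type":"object","properties":{"deltas":{"type":"array","items":{"type":"number"}},"fingers":{"type":"number"},"grip_force":{"type":"number"}},"required":["deltas"]}

```bash
mkdir -p pics; ls
python3 - <<'E'
from workcell import arm, vision
import cv2
s=arm.get_state();print(s)
for n in("side","top"):
    cv2.imwrite(f"pics/{n}0.png",vision.camera(n));c=vision.get_calibration(n);print(c)
E
```

```text
pics
{'t': 0.0, 'joints': array([-1.33189685,  0.38426299,  0.01635694,  1.3711748 , -0.00629304,
        1.38822156, -0.04649914]), 'dq': array([-2.91948765e-04,  1.91036405e-03,  1.47753883e-03, -2.20423646e-05,
        3.38501347e-04,  4.43710826e-04,  3.49359527e-06]), 'effort': array([ 5.09663641e-04, -6.27606940e+01,  8.44285078e-01, -3.71809888e+01,
        1.65621203e-02,  1.43728754e-02, -2.33655715e-05]), 'tool_pos': array([185.61995081, 596.40854638, 302.85378161]), 'eef_rot': array([-1.32158946e-04,  1.50287324e-01,  9.88641848e-01, -1.00001926e-03]), 'ft_force': array([-0.64649635,  0.11209768,  0.33851555]), 'ft_torque': array([0.02525248, 0.05053318, 0.02236253]), 'opening': 85.4324183957209}
{'mtx': array([[465.85416673,   0.        , 320.86310348],
       [  0.        , 465.85416673, 200.01318053],
       [  0.        ,   0.        ,   1.        ]]), 'T': array([[ 8.16312185e-01, -3.35265444e-01,  4.70352525e-01,
        -1.49744320e+02],
       [-5.77323405e-01, -4.99271466e-01,  6.46084893e-01,
        -9.63914500e+02],
       [ 1.82236562e-02, -7.98952493e-01, -6.01117969e-01,
         9.66080210e+02],
       [ 0.00000000e+00,  0.00000000e+00,  0.00000000e+00,
         1.00000000e+00]])}
{'mtx': array([[361.25285134,   0.        , 316.23456186],
       [  0.        , 361.25285134, 200.25035492],
       [  0.        ,   0.        ,   1.        ]]), 'T': array([[-4.08756661e-02, -9.72860841e-01,  2.27751979e-01,
         3.38237521e+02],
       [-9.99151774e-01,  3.86604230e-02, -1.41811395e-02,
         1.69864427e+01],
       [ 4.99128744e-03, -2.28138458e-01, -9.73615905e-01,
         9.69718638e+02],
       [ 0.00000000e+00,  0.00000000e+00,  0.00000000e+00,
         1.00000000e+00]])}
```

View pics/side0.png

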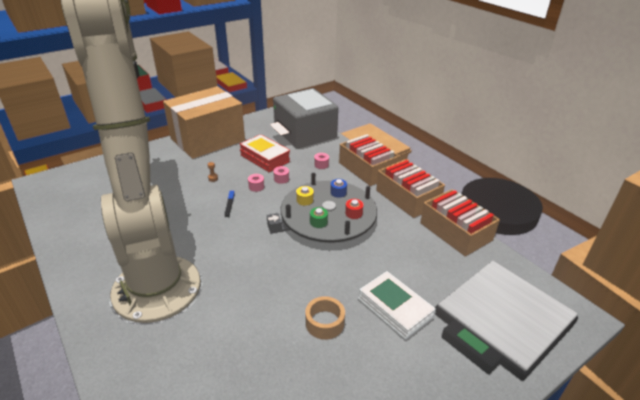

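View pics/top0.png

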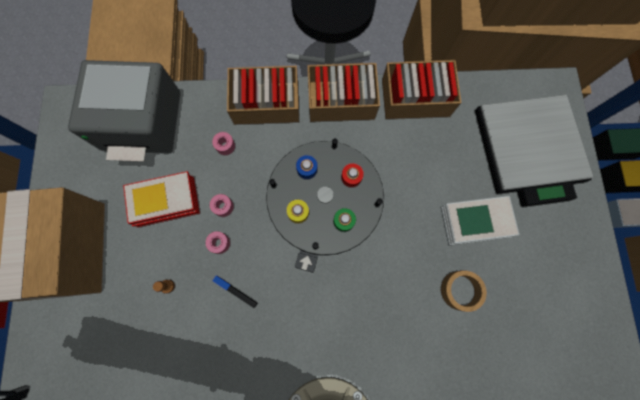

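Run:
```python
import cv2
i=cv2.imread("pics/top0.png")[120:320,200:440]
cv2.imwrite("pics/topc.png",cv2.resize(i,None,fx=3.3,fy=3,interpolation=2)[:600,:800])
```

```text
(no output)
```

View crop.

View pics/topc.png

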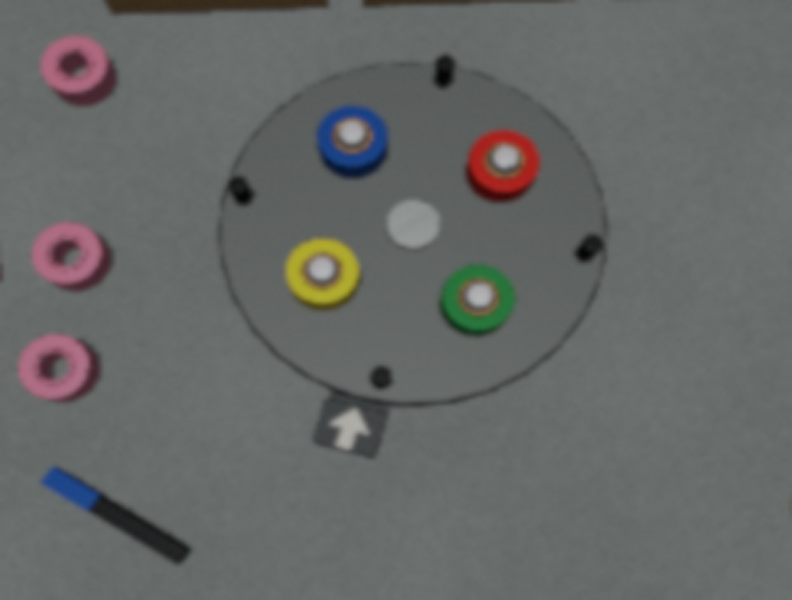

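```bash
cat > h.py <<'E'
import numpy as np
from workcell import arm, vision
def ray(cam,u,v,z):
    c=vision.get_calibration(cam);T=c["T"];d=T[:3,:3]@np.linalg.solve(c["mtx"],[u,v,1.]);o=T[:3,3]
    return (o+d*(z-o[2])/d[2])[:2]
def proj(cam,p):
    c=vision.get_calibration(cam);T=c["T"];q=c["mtx"]@(T[:3,:3].T@(np.array(p)-T[:3,3]));return q[:2]/q[2]
E
python3 - <<'E'
from h import *
f=lambda x,y,z:ray("top",200+x/3.3,120+y/3,z)
S={k:f(*v,96) for k,v in dict(blue=(352,131),red=(506,157),yellow=(322,268),green=(480,294)).items()}
ax=np.mean(list(S.values()),0);print("axis",ax,"hub",f(413,223,46))
def pa(k,p): d=p-ax;print(k,p.round(1),np.hypot(*d).round(1),np.degrees(np.arctan2(d[1],d[0])).round(1))
for k,p in S.items(): pa(k,p)
for q in((446,62),(595,243),(381,375),(237,184)): pa("post",f(*q,91))
pa("arrow",f(350,427,40)); pa("tip",f(355,406,40)); pa("tail",f(344,448,40))
for q in ((333,398),(388,405),(375,458),(315,443)): pa("blk",f(*q,40))
for n,q,z in(("marker",(62,475),8),("marker",(183,555),8),("pink",(57,367),40)):pa(n,f(*q,z))
s=arm.get_state()
from scipy.spatial.transform import Rotation as R
print(R.from_quat(s['eef_rot'],scalar_first=True).as_matrix().round(3))
E
```

```text
axis [566.74260522 -20.5686187 ] hub [569.39453416 -20.61630926]
blue [639.1  24.7] 85.3 32.0
red [611.4 -92.5] 84.7 -58.2
yellow [521.4  51.2] 84.9 122.3
green [495.  -65.6] 84.7 -147.9
post [700.8 -51.5] 137.6 -13.0
post [ 535.5 -155.7] 138.7 -103.0
post [432.4  10.6] 137.9 166.9
post [597.3 114.4] 138.4 77.2
arrow [394.9  35.9] 180.9 161.8
tip [412.3  31.4] 162.9 161.4
tail [377.6  41.1] 198.9 161.9
blk [419.8  48.2] 162.2 154.9
blk [412.2   5.9] 156.8 170.3
blk [368.4  17.7] 202.0 169.1
blk [382.6  63.2] 202.3 155.5
marker [365.  264.6] 349.3 125.3
marker [294.4 169.6] 332.2 145.1
pink [454.8 262.1] 304.0 111.6
[[-0.955  0.297 -0.001]
 [ 0.297  0.955 -0.002]
 [-0.    -0.002 -1.   ]]
```

The top view shows the carousel centred at about (325,195), with the red roll at (353,174), blue at (307,165), yellow at (298,210) and green at (345,218). The arrow block is at (306,262).

Things that could be mistaken for a roll are the pink rings at (223,143), (221,205) and (217,242), plus the tape at (466,291). In the crop, the red one on a spindle is the only true red roll.

The red roll sits at -58° and the arrow at 162°, so I'll turn the deck 140° clockwise. I'll push the post now at 77° with shut fingers.

>>> send_rows(deltas=[-2.71,-2.65,0,0,-2.71,-2.65,0,0,-2.71,-2.65,0,0,-2.71,-2.65,0,0,-2.71,-2.65,0,0,-2.71,-2.65,0,0,-2.71,-2.65,0,0,-2.71,-2.65,0,0,-3.21,-1.45,0,0,-3.21,-1.45,0,0,-3.21,-1.45,0,0,-3.21,-1.45,0,0,-3.21,-1.45,0,0,-3.21,-1.45,0,0,-3.21,-1.45,0,0,-3.21,-1.45,0,0,-3.21,-1.45,0,0,0,0,0,-0.14,0,0,0,-0.137,0,0,0,0], fingers=1, grip_force=20)

```text
t: 2.1
tool_pos: [566.7, 119.1, 303.2]
eef_rot: [-0.001, 0.012, 1.0, -0.0]
ft_force: [0.0, 0.3, -0.1]
opening: 0.2
```

>>> send_rows(deltas=[0,0,3,0,0,0,3,0,0,0,3,0,0,0,1.5,0,0,0,0,0])

```text
t: 2.6
tool_pos: [565.1, 119.5, 196.2]
eef_rot: [-0.003, 0.014, 1.0, -0.001]
ft_force: [-1.6, 0.3, 0.0]
opening: -0.3
```

Run:
```python
from h import *
import cv2
a=vision.camera("side")[120:280,200:420];b=vision.camera("top")[100:300,200:440]
cv2.imwrite("pics/c1.png",np.vstack([cv2.resize(a,(440,300)),cv2.resize(b,(440,300))]))
print(arm.get_state()["tool_pos"])
```

```text
[566.82040196 119.63735487 199.31114982]
```

View pics/c1.png

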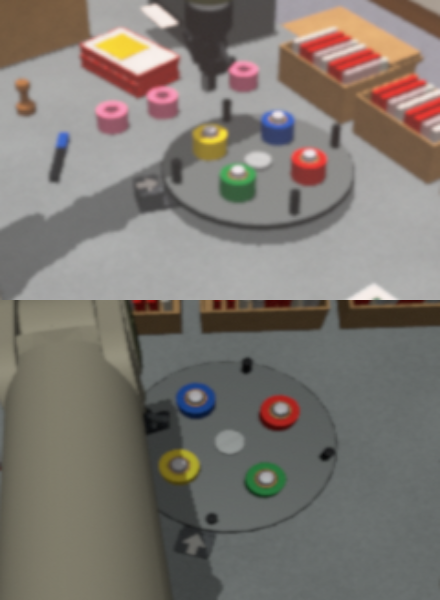

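The gripper hangs over the rim on the yellow side of the chosen post at (227,108), well clear of the rolls. I'll lower it there.

>>> send_rows(deltas=[0,0,1.6,0,0,0,1.6,0,0,0,1.6,0,0,0,1,0,0,0,0.5,0,0,0,0,0])

```text
t: 3.3
tool_pos: [566.9, 119.5, 136.1]
eef_rot: [0.0, 0.013, 1.0, -0.0]
ft_force: [0.1, -1.0, -0.1]
opening: -0.2
```

Run:
```python
from h import *
import cv2
a=vision.camera("side")[140:260,240:400]
cv2.imwrite("pics/c2.png",cv2.resize(a,(800,600)))
s=arm.get_state();print(s["tool_pos"],s["ft_force"])
```

```text
[567.12950334 119.51272915 136.53457814] [0.41683489 0.46504471 0.20466297]
```

View pics/c2.png

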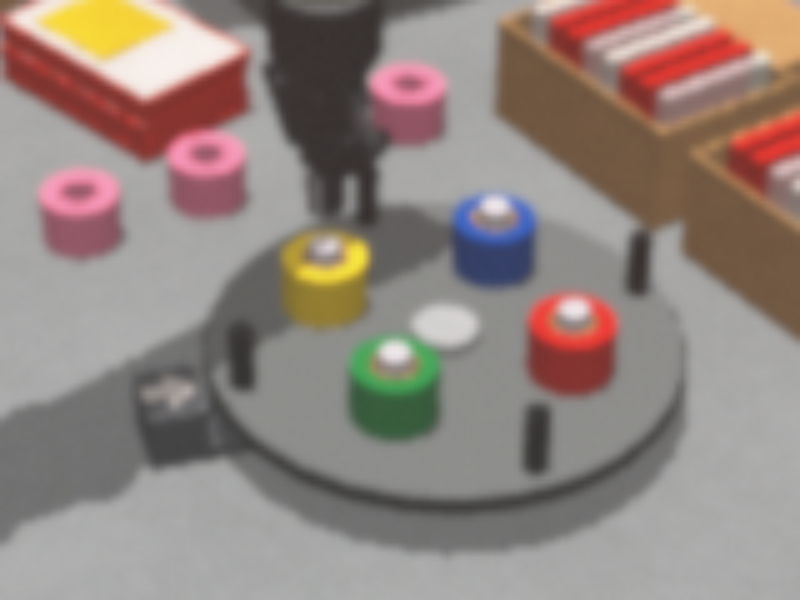

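>>> send_rows(deltas=[-0.7,0,0,0.05,-0.35,0,0,0.025,-0.35,0,0,0.025,-0.35,0,0,0.025,-0.35,0,0,0.025,-0.35,0,0,0.025,-0.35,0,0,0.025,-0.5,0,0,0.036,-0.5,0,0,0.036,-0.6,0,0,0.043,-0.6,0,0,0.043,-0.7,0,0,0.05,-0.7,0,0,0.05,-0.7,0,0,0.05,-0.7,0,0,0.05,-0.7,0,0,0.05,-0.7,0,0,0.05,-0.5,0,0,0.036,-0.3,0,0,0.021,0,0,0,0])

```text
t: 5.35
tool_pos: [658.7, 84.1, 135.7]
eef_rot: [0.0, 0.362, 0.932, -0.0]
ft_force: [0.7, -1.0, -0.9]
opening: -0.0
```

```bash
cat >> h.py <<'E'
def st():
    from scipy.spatial.transform import Rotation as R
    s=arm.get_state();p=s["tool_pos"];d=p[:2]-[567,-20.6];m=R.from_quat(s['eef_rot'],scalar_first=True).as_matrix()
    print(s["t"],p.round(1),"r",np.hypot(*d).round(1),"th",np.degrees(np.arctan2(d[1],d[0])).round(1),"head-th",np.degrees(np.arctan2(m[1,0],m[0,0])-np.arctan2(d[1],d[0])).round(1),s["ft_force"].round(1),s["joints"].round(2))
E
python3 - <<'E'
from h import *
import cv2
a=vision.camera("side")[120:280,220:420];b=vision.camera("top")[120:280,200:440]
cv2.imwrite("pics/c3.png",np.vstack([cv2.resize(a,(600,300)),cv2.resize(b,(600,300))]))
st()
E
```

```text
5.45 [658.5  84.2 135.8] r 139.1 th 48.9 head-th 88.7 [-0.4  0.5  0.5] [-0.53  0.63  0.52  1.47 -0.33  1.12  0.89]
```

View pics/c3.png

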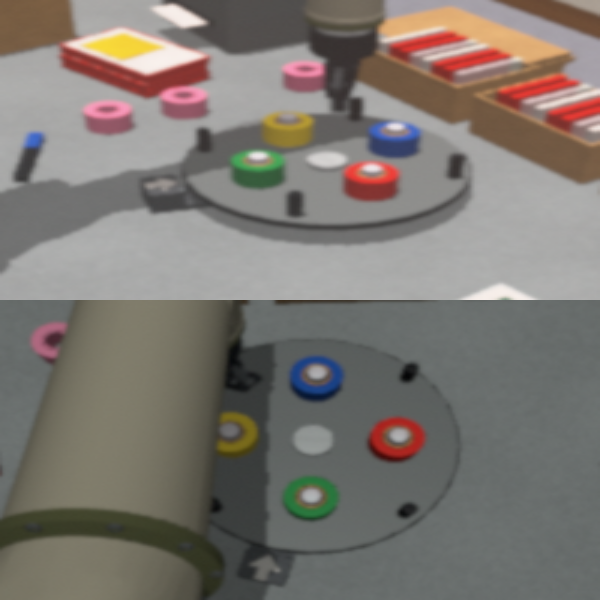

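Run:
```python
from h import *
for z in(0,60,90): print(z,ray("top",343,120,z),ray("top",343,108,z), ray("top",262,123,z),ray("top",425,116,z))
# side: mid crate corner near (421,213) bottom, top (421,196)
for z in (0,60,90):print(z,ray("side",420,213,z),ray("side",420,192,z))
```

```text
0 [801.60797912 -84.75793496] [839.69501227 -86.9616437 ] [801.23710008 150.62259892] [ 805.02949459 -324.95083152]
60 [772.93757269 -78.46264227] [808.66802333 -80.52999957] [772.58964128 142.35404651] [ 776.14738663 -303.79393545]
90 [758.60236948 -75.31499592] [793.15452885 -77.31417751] [758.26591188 138.21977031] [ 761.70633265 -293.21548741]
0 [ 840.05513772 -169.68923371] [926.171787   -83.40351149]
60 [ 778.58201485 -219.01589984] [ 859.35024802 -138.08909429]
90 [ 747.84545342 -243.67923291] [ 825.93947853 -165.43188569]
```

>>> send_rows(deltas=[-0.4,0.02,0,0.028,-0.6,0.02,0,0.043,-0.7,0.02,0,0.05,-0.7,0.02,0,0.05,-0.7,0.02,0,0.05,-0.7,0,0,0.05,-0.7,0,0,0.05,-0.7,0,0,0.05,-0.7,0,0,0.05,-0.7,0,0,0.05,-0.7,0,0,0.05,-0.7,0,0,0.05,-0.7,0,0,0.05,-0.7,0,0,0.05,-0.7,0,0,0.05,-0.7,0,0,0.05,-0.7,0,0,0.05,-0.6,0,0,0.043,-0.3,0,0,0.021,0,0,0,0])

```text
t: 7.45
tool_pos: [707.1, -24.9, 135.7]
eef_rot: [0.0, 0.726, 0.687, -0.0]
ft_force: [0.4, 0.0, -0.1]
opening: 0.0
```

Run:
```python
from h import *
import cv2
a=vision.camera("side")[120:280,220:420];b=vision.camera("top")[120:280,200:440]
cv2.imwrite("pics/c4.png",np.vstack([cv2.resize(a,(600,300)),cv2.resize(b,(600,300))]))
st()
```

```text
7.55 [707.4 -24.8 136. ] r 140.5 th -1.7 head-th 88.6 [ 0.8 -0.8  1. ] [-0.43  0.77  0.71  1.33 -0.5   1.21  0.25]
```

View pics/c4.png

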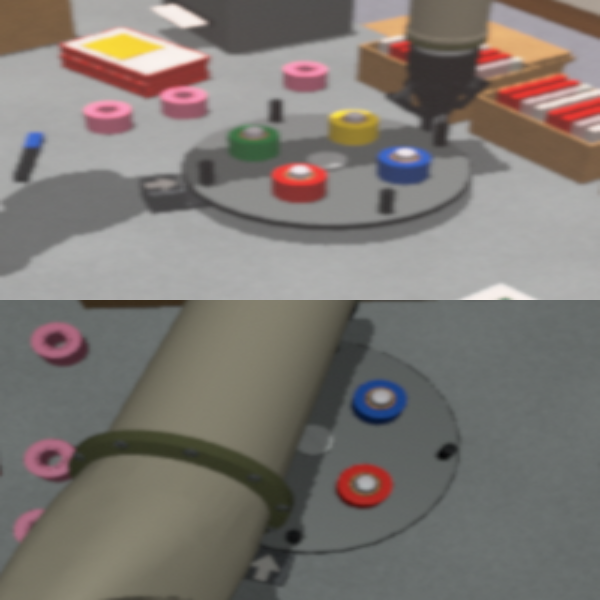

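Run:
```python
from h import *
for n,u,v,z in(("red",346.4,217.6,96),("blue",352,171.7,96),("post",318,245.3,91),("post",379.6,199,91)):
    d=ray("top",u,v,z)-[567,-20.6];print(n,np.hypot(*d),np.degrees(np.arctan2(d[1],d[0])))
```

```text
red 85.44652516929743 -146.28819075347127
blue 82.77843078166651 -56.05839737926137
post 137.9067874666172 169.51481313838545
post 136.3595532696486 -101.11827485227556
```

>>> send_rows(deltas=[-0.4,0,0,0.028,-0.6,0,0,0.043,-0.7,0,0,0.05,-0.7,0,0,0.05,-0.7,0,0,0.05,-0.7,0,0,0.05,-0.7,0,0,0.05,-0.7,0,0,0.05,-0.7,0,0,0.05,-0.7,0,0,0.05,-0.7,0,0,0.05,-0.7,0,0,0.05,-0.7,0,0,0.05,-0.7,0,0,0.05,-0.7,0,0,0.05,-0.6,0,0,0.043,-0.4,0,0,0.028,-0.2,0,0,0.014,0,0,0,0,0,0,0,0])

```text
t: 9.55
tool_pos: [661.0, -124.6, 135.9]
eef_rot: [0.0, 0.937, 0.348, -0.0]
ft_force: [0.5, -0.6, 0.6]
opening: -0.1
```

Run:
```python
from h import *
import cv2
a=vision.camera("side")[120:280,220:420];b=vision.camera("top")[120:280,200:440]
cv2.imwrite("pics/c5.png",np.vstack([cv2.resize(a,(600,300)),cv2.resize(b,(600,300))]))
st()
```

```text
9.65 [ 661.1 -124.7  135.9] r 140.3 th -47.9 head-th 88.6 [0.5 1.  0.7] [-0.42  0.77  0.89  1.46 -0.62  1.21 -0.31]
```

View pics/c5.png

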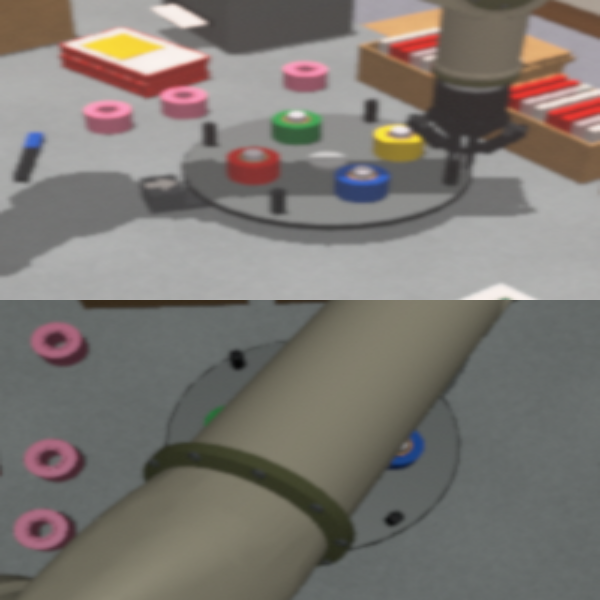

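Run:
```python
from h import *
for n,u,v,z in(("post",294.8,150.2,91),("post",358.2,236.2,91)):
    d=ray("top",u,v,z)-[567,-20.6];print(n,np.hypot(*d),np.degrees(np.arctan2(d[1],d[0])))
```

```text
post 134.244115702914 33.785219978980045
post 138.75653886851757 -147.79006509186584
```

>>> send_rows(deltas=[-0.3,0,0,0.021,-0.35,0,0,0.025,-0.35,0,0,0.025,-0.2,0,0,0.014,-0.15,0,0,0.011,-0.07,0,0,0.005,0,0,0,0,0,0,0,0])

```text
t: 10.45
tool_pos: [649.7, -133.2, 135.9]
eef_rot: [-0.0, 0.954, 0.3, -0.0]
ft_force: [0.2, -0.6, 0.4]
opening: -0.0
```

Run:
```python
from h import *
st()
```

```text
10.45 [ 649.7 -133.2  135.9] r 139.7 th -53.7 head-th 88.6 [ 0.2 -0.6  0.4] [-0.43  0.77  0.92  1.49 -0.63  1.21 -0.38]
```

>>> send_rows(deltas=[0.3,0,0,0,0.6,0,0,0,0.6,0,0,0,0,0,-1,0,0,0,-2.5,0,0,0,-3.5,0,0,0,-3.5,0,0,0,-3.5,0,0,0,-3,0,-1.85,2.2,0,0,-1.85,2.2,0,0,-1.85,2.2,0,0,-1.85,2.2,0,0,-1.85,2.2,0,0,-1.85,2.2,0,0,-1.85,2.2,0,0,-1.85,2.2,0,0,0,0,0,0])

```text
t: 12.25
tool_pos: [638.6, -359.0, 306.3]
eef_rot: [0.001, 0.955, 0.297, -0.001]
ft_force: [-1.0, -0.6, -0.0]
opening: -0.1
```

Run:
```python
from h import *
import cv2
s=vision.camera("side");cv2.imwrite("pics/s6.png",s)
b=vision.camera("top")[120:320,200:440]
cv2.imwrite("pics/c6.png",cv2.resize(b,(720,600),interpolation=2))
st()
```

```text
12.35 [ 641.  -354.6  306.3] r 342.2 th -77.5 head-th 112.3 [0.8 0.5 0.7] [ 0.01  0.78  0.95  1.02 -0.61  1.59 -0.18]
```

View pics/c6.png

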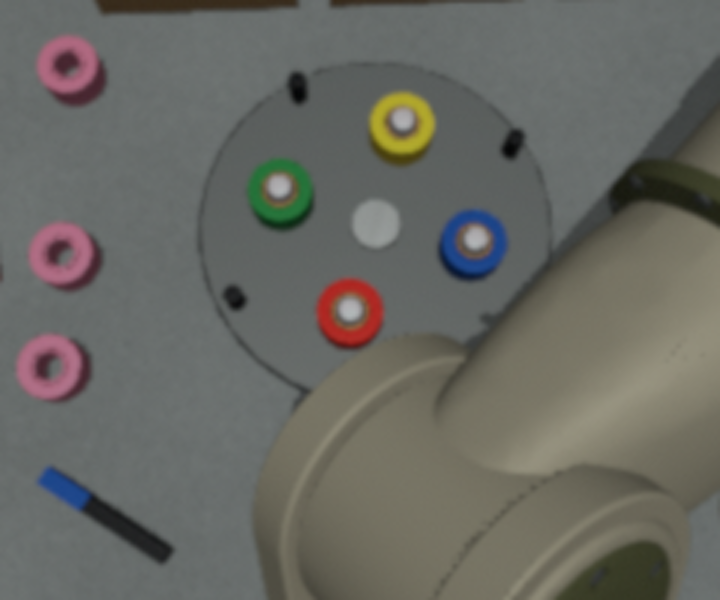

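View pics/s6.png

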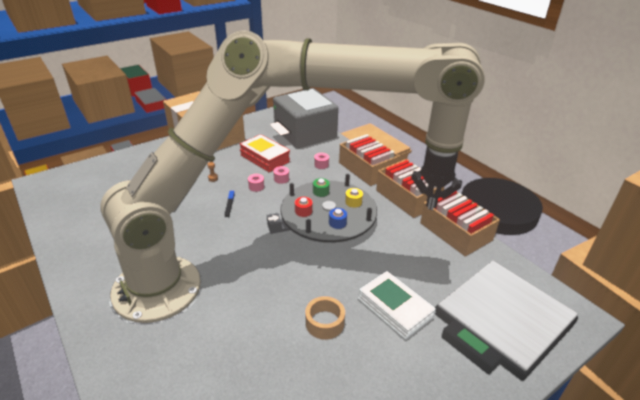

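Run:
```python
from h import *
S={k:ray("top",200+x/3,120+y/3,96) for k,(x,y) in dict(green=(279,186),yellow=(402,119),blue=(476,238),red=(350,309)).items()}
ax=np.mean(list(S.values()),0);print(ax)
for k,p in S.items():
    d=p-ax;print(k,np.hypot(*d).round(1),np.degrees(np.arctan2(d[1],d[0])).round(1))
```

```text
[566.32729543 -20.11371087]
green 84.8 72.4
yellow 84.6 -17.4
blue 85.1 -107.5
red 84.9 162.4
```

Run:
```python
from h import *
print(arm.get_state()["ft_force"],abs(arm.get_state()["dq"]).max()); print(arm.close_job())
```

```text
[0.75589516 0.47575237 0.7323859 ] 0.039365289235845397
the job is handed in; nothing more can be done
None
```

The red roll now stands at the front, in line with the white arrow, and I handed the job in at about 12.4 s. I pushed one black post with shut fingertips at about 0.07 m/s, turning the carousel roughly 140° clockwise. Then I backed off and raised the arm clear.

- **Alignment:** the last top picture puts the red spindle at 162.4° about the axis. The arrow measured 161.4–162.4° in the first picture, because the arm covered the arrow block in the last one. That leaves the red roll about 1 mm off the line, against a limit of 10 mm.
- **Rolls and bystanders:** all four rolls look seated on their spindles. The bystanders look unmoved by eye; I did not measure them.
- **Forces:** wrist force readings were about 1 N or less at every stop during the push, and about 1 N (noise level) at the end with nothing touched.
- **Unchecked:** I took only one set of pictures after letting go, so the carousel being at rest was not confirmed by a second look. No checks failed. The estimates of the last few degrees of turn, from the fingertip position and from the posts, differed by about half a degree.

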